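# Tighten the ratchet clamp on a filter cell

### The arm

A 6-joint arm with a two-finger parallel gripper is mounted at the origin on the work surface. World frame = base frame: x ahead of the robot, y to its left, z up, the work surface at z = 0. Lengths are in m, angles in rad, forces in N, time in s.
With the tool pointing down it reaches from about 0.325 to 0.9 m from the base axis. Payload 6.1 kg.
Tool frame: the origin (TCP) lies midway between the tips of the shut fingers; the grasp point (between the pads) lies env.tcp_to_grasp behind it (env.tcp_to_grasp is the distance from the TCP to the grasp point, in m); z points along the fingers, y is the direction in which the jaws open and shut (so a half turn about z gives the same grasp; the last joint's range is limited). The gripper opens to 87 mm and grips with 3 to 60 N. Pads are 19 mm wide; open, the fingers measure 117 mm over their backs; the gripper's body (75 mm by 190 mm) begins 51 mm behind the grasp point.
Start: joints at [-1.269, 0.22, 1.526, -0, 1.395, -0.126], TCP at [0.259, -0.569, 0.223] pointing down, gripper open.
Joint ranges: [-2.98, 2.98], [-0.91, 2.08], [0.09, 2.57], [-1.24, 4.39], [0.2, 2.65], [-2.68, 2.68]. Speed limits (rad/s): [2.57, 2.57, 3.01, 3.14, 3.14, 3.14].

### API

Orientations are given as a unit quaternion [x, y, z, w].
In Python, from rig import env gives the robot as it stands.
- The arm moves only by the tool carry_out, never from a script. Its arguments are lists of equal length, an entry for each row: "linear": the shift along the tool's x, y, z in m, a list of three; "rot": the turn, a rotation vector about the tool's x, y, z in rad, a list of three; "claw": the opening in per cent of the stroke, from 0 (shut) to 100 (fully open). In form: {"linear": [[x, y, z], ...], "rot": [[ax, ay, az], ...], "claw": [claw, ...]}. A call has 1 to 12 rows; each row is the pose to reach, as a shift and turn from the pose commanded when the call began, along the tool's axes at that moment; what a row does not reach only later rows make up. A row lasts 1/10 s, in which the tool goes at most 50 mm and 8.59 degrees, less where a joint would pass 70% of its speed; a pose out of reach is approached as far as the arm can. A call with a gripper value outside its range is refused whole. The fingers move at their own pace and stop on an object; "newtons" is the grip in N (left out, the last holds). Time passes only in rows, so rows that repeat a pose let the fingers close. It gives the time, the measured TCP pose, the force and the opening at its end, in the units of the state.
- env.read_state(): the state, without advancing time (a new reading comes with each control period).
- env.capture(name): name is "scene" or "top"; returns (picture, depth): 384x512x3 uint8, red, green, blue; 384x512 float32, m along the optical axis (not along the pixel's ray), 0 where there is no reading.
- env.camera_params(name): a dict with "camera_matrix" (3x3 intrinsics, pixels), "pose" (4x4, takes a point from camera to world coordinates). Camera axes: x right, y down, z forward; pixel columns grow to the right and rows downward; lengths in m; the calibration is good to about 2 mm. A picture is of the moment at which its call begins. camera_params takes no time and is no camera call.
- env.job_done(): hands the job in, once; it reports no verdict.
The state is a dict: "time_s": time; "joints": joint angles; "qd": joint speeds; "joint_torque": joint torques, N m; "tool_pos": TCP position; "eef_rot": TCP orientation; "ft_force": force on the tool from outside, world axes, zero at the start; "wrist_torque": the same for the moment, N m; "finger_gap": finger opening in m.
Only numpy, scipy, OpenCV 4.12 (cv2) and the standard library are available. Lean on these libraries where they do the work, as an engineer would, in place of code of your own. Each camera call takes 0.05 s, during which the arm holds its last target.

### The job

The ratchet of this bench clamp is set to slacken. Flip its direction lever over to the tightening side, then work the handle to and fro until the ram has pushed the filter cell home against the back stop and grips it firmly, with about 30 N; never load the cell beyond 60 N. Then let go of everything, and leave the bottle, jar and beaker where they are.

Things in the scene. Friction and masses are not known exactly. Their poses are not given: they have to be found in the camera images.
- clamp: grey bench clamp, fixed: base plate 110 x 245 x 15 mm, housing 80 x 90 mm with its top 75 mm above the bench, on it the ratchet handle, a flat steel bar 20 mm wide, top at 83 mm, pointing to about the clamp's -x. Origin: on the bench under the upright spindle axis about which the handle swings. Its y axis points from the spindle to the back stop, the way the ram advances; z up.
- handle (a joint): angle of the ratchet handle (rad): 0 when it points to the clamp's -x, growing clockwise seen from above (knob towards the clamp's +y); stops at -0.65 and +0.65. Growing is the tightening stroke: 0.22 N m bearing friction, 0.65 N m more to drive the spindle, plus 0.01 N m per newton of grip on the cell. The return stroke only clicks; up to 0.35 rad (one tooth) is lost on reversal.
- knob_mid (a point): middle of the upright black knob at the end of the handle, 140 mm from the spindle axis: round, 26 mm in diameter, from 85 to 135 mm above the bench (this point at 113 mm). It spins freely on the handle, so it may be held without turning the hand.
- fin_mid (a point): middle of the upright steel fin of the direction lever, on top of the handle: 28 mm long (along the handle), 8 mm thick, from 97 to 122 mm above the bench (this point at 110 mm), about 79 mm from the spindle axis. The lever turns about an upright pin 57 mm from the spindle axis; this point lies 22 mm outwards of the pin.
- selector (a joint): angle of the direction lever on the handle (rad), growing clockwise seen from above (fin then moves to the clockwise side of the handle). Negative: slacken (start), positive: tighten. Sprung over centre: pushed past 0 it snaps over and stays, resting at 0.17 to 0.46 either side (nose on a tooth or in a gap). Takes 1 to 4 N at the fin; jams while the handle is loaded against it.
- nose: round aluminium nose, 28 mm across, on the front of the ram. Origin: centre of its flat front face, 37.5 mm above the bench, facing the clamp's +y. The ram advances 10 mm per radian of driven spindle and stays there. The nose is sprung in the ram: once the cell bears on the back stop and the nose no longer advances, the grip grows by about 47 N for each further radian.
- cell: loose filter cell on the base plate between two guide rails: a white block between two aluminium end plates, 46 wide x 44 long (along the clamp's y) x 44 mm high, 0.3 kg, with a short steel port on top. Origin: centre of its underside; its y axis lies along the clamp's y.
- backstop: steel back stop on the base plate beyond the cell, 50 mm wide, 42 mm high. Origin: centre of the lower edge of the face that looks at the cell, 15 mm above the bench. The free play between nose, cell and back stop is 12 to 24 mm in all at the start.
- wash_bottle: bystander: white wash bottle with a red cap, 64 mm in diameter, 160 mm tall plus spout. Origin: centre of its underside.
- jar: bystander: lidded glass jar, 60 mm in diameter, 90 mm tall. Origin: centre of its underside.
- beaker: bystander: glass beaker, 66 mm in diameter, 85 mm tall. Origin: centre of its underside.
Mind the look-alikes: they are no part of the job. Of the things like the cell, leave any that is green or purple; of the rest the larger one is meant.

How it is judged:
By the outcome, as a careful person would: the job done as asked, in the order asked, and still so for the second after the job is handed in, with the robot touching nothing.
It also fails if it takes over 72 s, if anything falls off the work surface, if the arm or the gripper's body presses on something with over 40 N, if the wrist force passes 120 N, or if a joint passes its speed limit or range.

## Working session

There is one attempt and no reset: what is moved stays moved. The work goes in short steps, Python scripts to look and compute and a tool call to move; the robot and the scene stay as the last step left them, time stands still between calls to the robot, and variables do not carry over. Pictures are saved under pics/ and viewed, and the job is handed in when it is done.

Besides the shell and the picture viewer there is one more tool, called in YAML: its name, and indented under it one key for each argument. carry_out: Moves the arm, as the interface text tells. Its arguments: {"type":"object","properties":{"linear":{"type":"array","items":{"type":"array","items":{"type":"number"}}},"rot":{"type":"array","items":{"type":"array","items":{"type":"number"}}},"claw":{"type":"array","items":{"type":"number"}},"newtons":{"type":"number"}},"required":["linear","rot","claw"]}

```bash
ls; mkdir -p pics; python3 - <<'E'
from rig import env
import cv2,numpy as np
for n in("scene","top"):
    p,d=env.capture(n); cv2.imwrite(f"pics/{n}0.png",p[:,:,::-1]); np.savez(f"{n}0.npz",p=p,d=d)
    c=env.camera_params(n); print(n,c["camera_matrix"],c["pose"])
print(env.read_state(),env.tcp_to_grasp)
E
```

```text
pics
scene [[453.31923072   0.         255.15641753]
 [  0.         453.31923072 193.26230156]
 [  0.           0.           1.        ]] [[-0.23118882  0.77708196 -0.58540188  1.37846258]
 [ 0.97290527  0.18629887 -0.13692359  0.16516749]
 [ 0.00265885 -0.60119577 -0.79909735  1.11611807]
 [ 0.          0.          0.          1.        ]]
top [[399.62066741   0.         254.7043667 ]
 [  0.         399.62066741 192.86689826]
 [  0.           0.           1.        ]] [[-0.02406202 -0.99457497  0.10120099  0.51983542]
 [-0.99924518  0.02701543  0.02791485 -0.03085774]
 [-0.0304974  -0.10045292 -0.99447429  1.21515364]
 [ 0.          0.          0.          1.        ]]
{'time_s': 0.1, 'joints': array([-1.26912632e+00,  2.21184182e-01,  1.52750897e+00, -4.13014620e-05,
        1.39467741e+00, -1.26117875e-01]), 'qd': array([ 0.00024444, -0.00214847, -0.00409295, -0.00016423,  0.00052957,
       -0.00030714]), 'joint_torque': array([ 1.86645693e-04, -4.95942485e+01, -3.88519692e+01,  7.01794750e-02,
        5.14835317e-02, -3.69400254e-05]), 'tool_pos': array([ 0.25909216, -0.5681497 ,  0.22151727]), 'eef_rot': array([ 9.77210613e-01,  2.12270174e-01, -9.81786099e-05, -8.83750551e-04]), 'ft_force': array([ 0.01931967,  0.39927403, -0.06843611]), 'wrist_torque': array([ 0.03482671, -0.04894239, -0.00123845]), 'finger_gap': 0.08700081553952817} 0.0187
```

View pics/scene0.png

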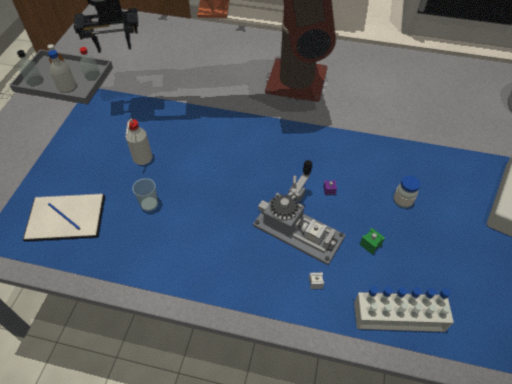

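View pics/top0.png

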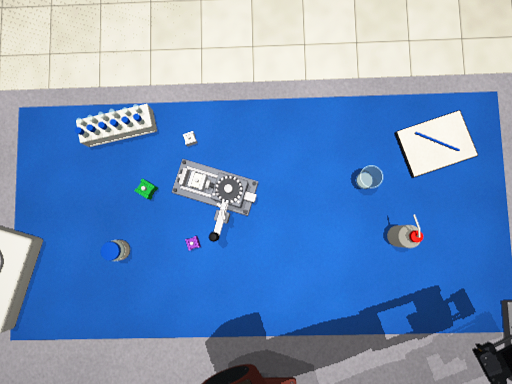

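The scene picture shows the clamp at about (300,222) with its black knob at (307,168). In the top picture the dial is at (229,188), the knob at (214,237) and the cell at (198,180). The bystanders are well clear. I'll zoom in next.

```bash
python3 - <<'E'
import cv2,numpy as np
t=np.load("top0.npz")["p"][:,:,::-1];s=np.load("scene0.npz")["p"][:,:,::-1]
cv2.imwrite("pics/tc.png",cv2.resize(t[150:250,165:265],None,fx=6,fy=6,interpolation=cv2.INTER_CUBIC))
cv2.imwrite("pics/sc.png",cv2.resize(s[155:265,245:355],None,fx=5.4,fy=5.4,interpolation=cv2.INTER_CUBIC))
E
```

```text
(no output)
```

View pics/tc.png

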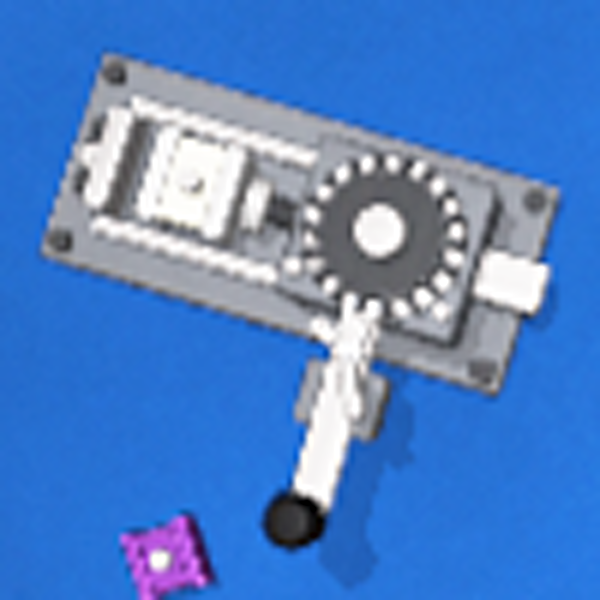

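View pics/sc.png

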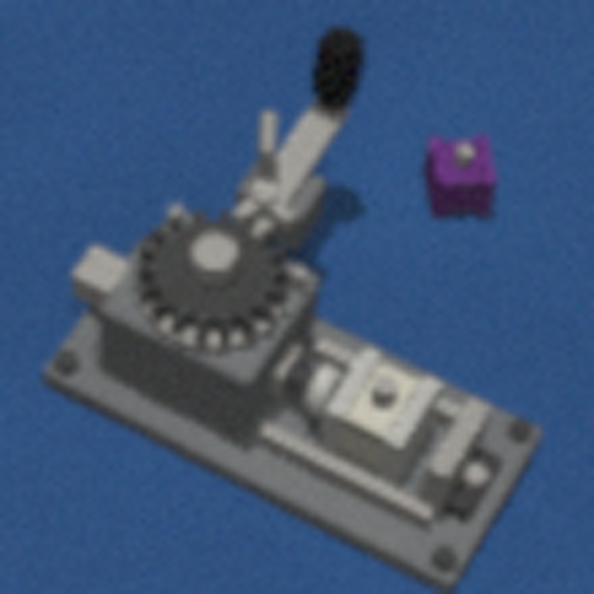

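```bash
cat > h.py <<'E'
import numpy as np,cv2
from rig import env
def ray(n,uv):
    c=env.camera_params(n);K=c["camera_matrix"];T=c["pose"]
    d=T[:3,:3]@np.linalg.solve(K,[uv[0],uv[1],1.]);return T[:3,3],d
def plane(n,uv,z):
    o,d=ray(n,uv);return o+d*(z-o[2])/d[2]
def cloud(n,d):
    c=env.camera_params(n);K=c["camera_matrix"];T=c["pose"]
    v,u=np.mgrid[:384,:512];P=np.stack([(u-K[0,2])/K[0,0]*d,(v-K[1,2])/K[1,1]*d,d],-1)
    return P@T[:3,:3].T+T[:3,3]
def proj(n,X):
    c=env.camera_params(n);K=c["camera_matrix"];T=c["pose"]
    p=K@(T[:3,:3].T@(np.asarray(X)-T[:3,3]));return p[:2]/p[2]
def tri(a,b):
    (o1,d1),(o2,d2)=ray("scene",a),ray("top",b)
    A=np.stack([d1,-d2],1);s=np.linalg.lstsq(A,o2-o1,rcond=None)[0]
    p,q=o1+s[0]*d1,o2+s[1]*d2;return (p+q)/2,np.linalg.norm(p-q)
E
python3 - <<'E'
from h import *
for n,b in(("top",(165,265,150,250)),("scene",(245,355,155,265))):
    f=np.load(n+"0.npz");p=f["p"];d=f["d"];C=cloud(n,d)
    x0,x1,y0,y1=b
    z=C[...,2]
    m=np.zeros(z.shape,np.uint8);m[y0:y1,x0:x1]=1
    print(n,"bench z",np.median(z[y0:y1,x0:x1][(p[y0:y1,x0:x1,2].astype(int)-p[y0:y1,x0:x1,0]>60)]))
    mk=((p.max(2)<60)&(m>0)&(z>.06)).astype(np.uint8)
    nn,l,st,ce=cv2.connectedComponentsWithStats(mk)
    for i in range(1,nn):
        if st[i,4]>8: print("dark",st[i],ce[i],C[l==i].mean(0),C[l==i].max(0),C[l==i].min(0))
    # purple cube excluded; clamp mask: not blue
    if n=="top":
        mm=((p[...,2].astype(int)-p[...,0]<45)&(m>0)&(z>.009)&(z<.022)).astype(np.uint8)
        XY=C[mm>0][:,:2]; r=cv2.minAreaRect(XY.astype(np.float32)*1000);print("plate",r,len(XY)); print(cv2.boxPoints(r))
    for lo,hi in((.085,.096),(.096,.13)):
        k=(m>0)&(z>lo)&(z<hi)
        nn,l,st,ce=cv2.connectedComponentsWithStats(k.astype(np.uint8))
        for i in range(1,nn):
            if st[i,4]>3: print(lo,st[i],ce[i].round(1),C[l==i].mean(0).round(4))
E
```

```text
top bench z -0.00019156114312335326
dark [209 233  10   8  56] [213.5 236.5] [0.51451749 0.11403225 0.13036118] [0.52410982 0.12603855 0.13909793] [0.50493803 0.10346027 0.09955613]
plate ((604.6021728515625, 145.3762969970703), (243.81260681152344, 235.41098022460938), 71.69319152832031) 1133
[[454.56256   66.61181 ]
 [678.05896   -7.332016]
 [754.6418   224.14078 ]
 [531.1454   298.0846  ]]
0.085 [212 175  30  36 418] [227.4 190.2] [0.6437 0.0777 0.0927]
0.085 [237 200   3   3   6] [237.8 201.2] [0.6122 0.0492 0.0881]
0.096 [222 184  11   9  65] [227.5 187.8] [0.649  0.0759 0.1074]
0.096 [221 207   5  13  41] [223.1 213.8] [0.576  0.0886 0.1165]
0.096 [214 232   5   9  19] [216.7 235.8] [0.5162 0.107  0.1174]
scene bench z 0.0013455697156985469
dark [303 161   9  15  99] [306.92929293 167.55555556] [0.53305146 0.11817828 0.13035165] [1.37846258 0.16516749 1.11611807] [0.51148439 0.10649491 0.08650116]
dark [271 205   4   6  12] [272.58333333 207.33333333] [0.66379438 0.0476636  0.09125941] [0.67059254 0.05284551 0.09811809] [0.65719292 0.04191365 0.08666808]
dark [283 212  12   5  
[... 212 characters left out ...]
87   3   3   4] [297.8 188. ] [0.5766 0.1031 0.0856]
0.085 [271 191  29  28 357] [285.5 205.2] [0.6489 0.0811 0.0925]
0.085 [300 204   2   3   5] [300.4 205.2] [0.6373 0.1212 0.0892]
0.096 [303 165  10  10  70] [307.2 169.4] [0.5258 0.1194 0.1142]
0.096 [292 176   5  17  54] [294.3 183.9] [0.5847 0.0926 0.1114]
0.096 [274 194  16  20 129] [282.4 202.9] [0.6513 0.072  0.1034]
0.096 [288 195   4   3   5] [289.6 196.4] [0.6207 0.0869 0.0978]
0.096 [291 198   4   4   6] [292.  199.3] [0.629  0.0953 0.0976]
0.096 [293 204   4   2   5] [294.6 204.6] [0.645  0.1056 0.0976]
0.096 [290 207   5   2   6] [292.2 207.8] [0.6565 0.101  0.0965]
0.096 [290 210   4   3   7] [291. 211.] [0.6682 0.0999 0.0973]
```

```bash
python3 - <<'E'
from h import *
c=np.array([(105,55),(555,185),(497,392),(42,258)])
P=np.array([plane("top",((x+.5)/6-.5+165,(y+.5)/6-.5+150),.015)[:2] for x,y in c]);print(P.round(4),P.mean(0))
yd=P[0]-P[1]+P[3]-P[2];yd/=np.linalg.norm(yd);print("lens",[np.linalg.norm(P[i]-P[i-1]).round(4) for i in range(4)],"yaw of clamp y",yd,np.arctan2(-yd[0],yd[1]))
def cp(x,y,z):return plane("top",((x+.5)/6-.5+165,(y+.5)/6-.5+150),z)
print("hub",cp(380,229,.107),"dial",cp(382,235,.093))
print("knob",cp(293,520,.135))
f=np.load("top0.npz");C=cloud("top",f["d"]);sub=(C[...,2]>.108)&(C[...,2]<.13)
for v,u in np.argwhere(sub[200:228,210:240]): print(u+210,v+200,C[v+200,u+210].round(4))
sf=np.load("scene0.npz");C=cloud("scene",sf["d"]);sub=(C[...,2]>.095)&(C[...,2]<.13)
print()
for v,u in np.argwhere(sub[174:194,285:300]): print(u+285,v+174,C[v+174,u+285].round(4))
print(tri((306.9,162.5),(213.5,236.2)))
E
```

```text
[[ 0.753   0.2228]
 [ 0.6797 -0.0053]
 [ 0.576   0.0263]
 [ 0.6497  0.2555]] [0.66459318 0.1248305 ]
lens [np.float64(0.1084), np.float64(0.2396), np.float64(0.1084), np.float64(0.2407)] yaw of clamp y [0.30620753 0.95196478] -0.31120663053371067
hub [0.64902545 0.0748557  0.107     ] dial [0.64778137 0.07529447 0.093     ]
knob [0.51521752 0.11365467 0.135     ]
222 209 [0.5893 0.0913 0.1165]
223 209 [0.5891 0.0882 0.12  ]
221 210 [0.5865 0.0938 0.1194]
222 210 [0.5863 0.091  0.1204]
223 210 [0.5863 0.0883 0.1196]
221 211 [0.5836 0.0937 0.1208]
222 211 [0.5835 0.0907 0.1227]
223 211 [0.5834 0.088  0.1228]
224 211 [0.584  0.0865 0.1108]
221 212 [0.5809 0.0937 0.121 ]
222 212 [0.581  0.0913 0.118 ]
223 212 [0.5807 0.0881 0.122 ]
224 212 [0.5813 0.0866 0.1101]
222 213 [0.5779 0.0908 0.1232]
223 213 [0.5781 0.0885 0.1186]
224 213 [0.5781 0.086  0.1168]
222 214 [0.5751 0.0906 0.1247]
223 214 [0.5753 0.0883 0.1206]
224 214 [0.575  0.0853 0.1238]
222 215 [0.5728 0.0916 0.1167]
223 215 [0.5725 0.0884 0.1205]
224 215 [0.5724 0.0855 0.1218]
222 216 [0.57   0.0914 0.1185]
223 216 [0.5698 0.088
[... 1683 characters left out ...]
]
294 189 [0.5912 0.0941 0.0966]
296 189 [0.5912 0.0997 0.0983]
292 190 [0.596  0.0892 0.0966]
293 190 [0.5972 0.0921 0.099 ]
294 190 [0.5956 0.0948 0.0978]
295 190 [0.595  0.0976 0.0978]
296 190 [0.5943 0.1003 0.0977]
292 191 [0.5988 0.0898 0.0957]
293 191 [0.5994 0.0927 0.0972]
294 191 [0.6007 0.0956 0.0998]
295 191 [0.5965 0.098  0.0952]
296 191 [0.596  0.1008 0.0954]
293 192 [0.6018 0.0932 0.0959]
294 192 [0.6028 0.0961 0.0981]
295 192 [0.6016 0.0988 0.0974]
296 192 [0.6012 0.1016 0.0977]
291 193 [0.6068 0.0884 0.0962]
292 193 [0.6055 0.0911 0.0953]
294 193 [0.6046 0.0966 0.0958]
295 193 [0.6036 0.0993 0.0953]
(array([0.51520511, 0.11453564, 0.13121108]), np.float64(0.00121965440011166))
```

carry_out:
  linear:
    - [0, 0, -0.05]
    - [0.03, -0.02, -0.08]
    - [0.528, -0.428, -0.08]
    - [0.528, -0.428, -0.08]
    - [0.528, -0.428, -0.08]
    - [0.528, -0.428, -0.08]
    - [0.528, -0.428, -0.08]
    - [0.528, -0.428, -0.08]
    - [0.528, -0.428, -0.08]
    - [0.528, -0.428, -0.08]
    - [0.528, -0.428, -0.08]
    - [0.528, -0.428, -0.08]
  rot:
    - [0, 0, -0.15]
    - [0, 0, -0.3]
    - [0, 0, -0.45]
    - [0, 0, -0.6]
    - [0, 0, -0.75]
    - [0, 0, -0.9]
    - [0, 0, -1.05]
    - [0, 0, -1.2]
    - [0, 0, -1.35]
    - [0, 0, -1.5]
    - [0, 0, -1.65]
    - [0, 0, -1.8]
  claw: [100, 60, 0, 0, 0, 0, 0, 0, 0, 0, 0, 0]

```text
time_s: 1.3
tool_pos: [0.499, -0.0872, 0.3023]
eef_rot: [0.438, 0.899, -0.0, -0.0]
ft_force: [0.8, -1.3, 0.3]
finger_gap: 0.007
```

```bash
cat >> h.py <<'E'
from scipy.spatial.transform import Rotation as R
S=np.array([.649,.075]);YAW0=2.830
def st():
    s=env.read_state();p=s["tool_pos"];r=R.from_quat(s["eef_rot"]);M=r.as_matrix()
    d=p[:2]-S;print("t",round(s["time_s"],2),"tcp",p.round(4),"yaw y",np.arctan2(M[1,1],M[0,1]).round(3),"z",M[:,2].round(3),"F",s["ft_force"].round(2),"gap",round(s["finger_gap"],4),"hang",round(float(YAW0-np.arctan2(d[1],d[0])),3),"rad",np.linalg.norm(d).round(4),"q6",s["joints"][5].round(2))
    h=d/np.linalg.norm(d);print(" Ftan(cw+)",round(float(s["ft_force"][:2]@[h[1],-h[0]]),2),"Frad",round(float(s["ft_force"][:2]@h),2));return p,M
def to(target,yaw=None):
    p,M=st();v=M.T@(np.asarray(target)-p);print(" shift",v.round(4))
    if yaw is not None: print(" rotz",-((yaw-np.arctan2(M[1,1],M[0,1])+np.pi)%(2*np.pi)-np.pi))
E
python3 -c "
from h import *
to([.562,.04,.3],1.287)"
```

```text
t 1.3 tcp [ 0.499  -0.0872  0.3023] yaw y 0.663 z [-0. -0. -1.] F [ 0.84 -1.34  0.34] gap 0.007 hang 5.147 rad 0.2209 q6 -0.99
 Ftan(cw+) -1.53 Frad 0.41
 shift [0.0615 0.1279 0.0023]
 rotz -0.623852509784137
```

carry_out:
  linear:
    - [0.02, 0.04, 0]
    - [0.04, 0.08, 0]
    - [0.06, 0.127, 0]
    - [0.06, 0.127, 0]
    - [0.06, 0.127, 0]
    - [0.06, 0.127, 0]
  rot:
    - [0, 0, -0.15]
    - [0, 0, -0.3]
    - [0, 0, -0.45]
    - [0, 0, -0.6]
    - [0, 0, -0.62]
    - [0, 0, -0.62]
  claw: [0, 0, 0, 0, 0, 0]

```text
time_s: 1.9
tool_pos: [0.5623, 0.0356, 0.3021]
eef_rot: [0.148, 0.989, -0.0, -0.0]
ft_force: [-0.7, 0.9, -0.6]
finger_gap: 0.0005
```

```bash
python3 -c "
from h import *
to([.562,.04,.102],1.287)"
```

```text
t 1.9 tcp [0.5623 0.0356 0.3021] yaw y 1.274 z [-0.001 -0.    -1.   ] F [-0.69  0.88 -0.61] gap 0.0005 hang 5.545 rad 0.0952 q6 -1.35
 Ftan(cw+) 1.08 Frad 0.26
 shift [0.0014 0.0043 0.2001]
 rotz -0.013026616630485321
```

carry_out:
  linear:
    - [0, 0, 0.05]
    - [0, 0, 0.1]
    - [0, 0, 0.15]
    - [0, 0, 0.18]
    - [0, 0, 0.199]
    - [0, 0, 0.199]
  rot:
    - [0, 0, 0]
    - [0, 0, 0]
    - [0, 0, 0]
    - [0, 0, 0]
    - [0, 0, 0]
    - [0, 0, 0]
  claw: [0, 0, 0, 0, 0, 0]

```text
time_s: 2.5
tool_pos: [0.5595, 0.0347, 0.1001]
eef_rot: [0.149, 0.989, -0.0, -0.003]
ft_force: [-1.1, 0.4, 0.2]
finger_gap: 0.0007
```

```bash
python3 -c "
from h import *
to([.576,.0895,.102],1.287)
p,d=env.capture('top');cv2.imwrite('pics/t1.png',cv2.resize(p[150:250,165:265,::-1],None,fx=6,fy=6))
p,d=env.capture('scene');cv2.imwrite('pics/s1.png',cv2.resize(p[125:265,245:355,::-1],None,fx=4.2,fy=4.2))
"
```

```text
t 2.5 tcp [0.5595 0.0347 0.1001] yaw y 1.272 z [-0.007  0.    -1.   ] F [-1.05  0.39  0.23] gap 0.0007 hang 5.548 rad 0.0981 q6 -1.35
 Ftan(cw+) 0.79 Frad 0.8
 shift [ 0.0004  0.0573 -0.002 ]
 rotz -0.015065687808236916
```

View pics/s1.png

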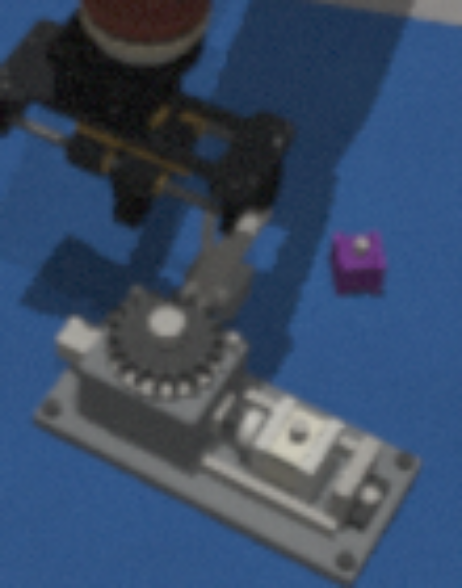

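carry_out:
  linear:
    - [0.002, 0.02, 0]
    - [0.002, 0.03, 0]
    - [0.002, 0.036, 0]
    - [0.002, 0.041, 0]
    - [0.002, 0.046, 0]
    - [0.002, 0.051, 0]
    - [0.002, 0.056, 0]
    - [0.002, 0.056, 0]
  rot:
    - [0, 0, 0]
    - [0, 0, 0]
    - [0, 0, 0]
    - [0, 0, 0]
    - [0, 0, 0]
    - [0, 0, 0]
    - [0, 0, 0]
    - [0, 0, 0]
  claw: [0, 0, 0, 0, 0, 0, 0, 0]

```text
time_s: 3.4
tool_pos: [0.577, 0.0906, 0.1033]
eef_rot: [0.146, 0.989, 0.0, -0.0]
ft_force: [-0.3, -0.3, 1.0]
finger_gap: 0.0005
```

```bash
python3 -c "
from h import *
to([.576,.0895,.102],1.287)
p,d=env.capture('scene');cv2.imwrite('pics/s2.png',cv2.resize(p[125:265,245:355,::-1],None,fx=4.2,fy=4.2))
"
```

```text
t 3.4 tcp [0.577  0.0906 0.1033] yaw y 1.277 z [-0.  0. -1.] F [-0.34 -0.27  1.03] gap 0.0005 hang -0.098 rad 0.0737 q6 -1.26
 Ftan(cw+) -0.34 Frad 0.27
 shift [ 0.0006 -0.0013  0.0013]
 rotz -0.009694047549600793
```

View pics/s2.png

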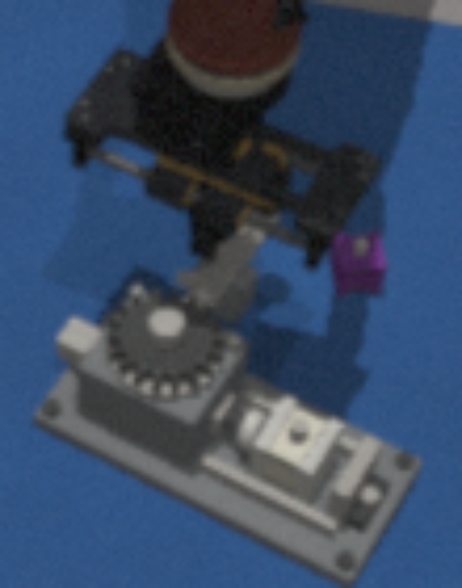

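carry_out:
  linear:
    - [0, -0.03, 0]
    - [0, -0.06, 0]
    - [0, -0.09, -0.02]
    - [0, -0.12, -0.06]
    - [0, -0.16, -0.08]
    - [0, -0.2, -0.08]
    - [0, -0.2, -0.08]
  rot:
    - [0, 0, 0]
    - [0, 0, 0]
    - [0, 0, 0]
    - [0, 0, 0]
    - [0, 0, 0]
    - [0, 0, 0]
    - [0, 0, 0]
  claw: [0, 0, 0, 0, 60, 60, 60]

```text
time_s: 4.15
tool_pos: [0.519, -0.1056, 0.185]
eef_rot: [0.149, 0.989, -0.001, 0.002]
ft_force: [-0.6, 0.6, -1.0]
finger_gap: 0.017
```

```bash
python3 -c "
from h import *
st()
p,d=env.capture('top');cv2.imwrite('pics/t3.png',cv2.resize(p[150:250,165:265,::-1],None,fx=6,fy=6,interpolation=2))
np.savez('top3.npz',p=p,d=d);C=cloud('top',d)
sub=(C[...,2]>.108)&(C[...,2]<.13)
a=np.array([C[v+200,u+205] for v,u in np.argwhere(sub[200:228,205:240])]);print(a.round(4),a.mean(0))
p,d=env.capture('scene');cv2.imwrite('pics/s3.png',cv2.resize(p[145:265,245:355,::-1],None,fx=5,fy=5,interpolation=2))
np.savez('scene3.npz',p=p,d=d)
"
```

```text
t 4.15 tcp [ 0.519  -0.1056  0.185 ] yaw y 1.273 z [ 0.003 -0.002 -1.   ] F [-0.57  0.6  -0.97] gap 0.017 hang 5.025 rad 0.2225 q6 -1.62
 Ftan(cw+) 0.81 Frad -0.15
[[0.5924 0.1024 0.1162]
 [0.5928 0.1004 0.1098]
 [0.5893 0.1043 0.1232]
 [0.5894 0.1019 0.1207]
 [0.5892 0.0989 0.1227]
 [0.5898 0.0975 0.1111]
 [0.5867 0.1074 0.1214]
 [0.5868 0.1048 0.1196]
 [0.5868 0.1023 0.1179]
 [0.5866 0.0992 0.1204]
 [0.584  0.11   0.1224]
 [0.5841 0.1076 0.1195]
 [0.5839 0.1047 0.1208]
 [0.5839 0.102  0.1207]
 [0.5845 0.1006 0.1088]
 [0.5813 0.1129 0.1218]
 [0.5812 0.1101 0.1222]
 [0.581  0.1071 0.1245]
 [0.5812 0.1048 0.1205]
 [0.5788 0.1161 0.1192]
 [0.5787 0.1133 0.1192]
 [0.5786 0.1104 0.1204]
 [0.5787 0.1079 0.118 ]
 [0.579  0.1061 0.1103]
 [0.5761 0.1187 0.1202]
 [0.5758 0.1154 0.124 ]
 [0.5761 0.1135 0.1177]
 [0.5758 0.1102 0.122 ]
 [0.5733 0.1186 0.1216]
 [0.5732 0.1158 0.1215]
 [0.5732 0.1132 0.1202]
 [0.5737 0.1119 0.109 ]
 [0.5704 0.1158 0.1217]
 [0.5709 0.1145 0.1109]] [0.58137644 0.10825249 0.11882351]
```

View pics/t3.png

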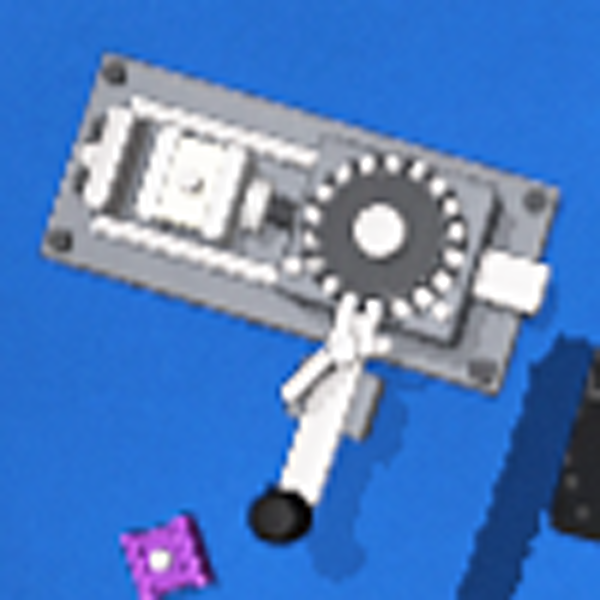

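View pics/s3.png

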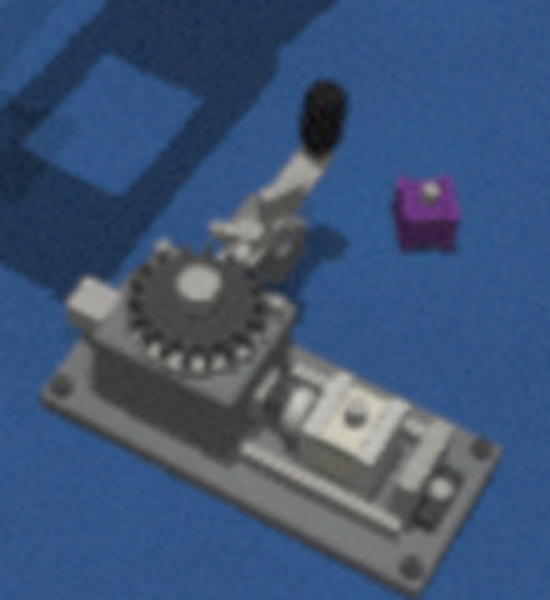

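```bash
python3 -c "
from h import *
k=plane('top',((281.5)/6-.5+165,(515.5)/6-.5+150),.135);print(k)
d=k[:2]-S;print(np.linalg.norm(d),'hang',YAW0-np.arctan2(d[1],d[0]))
p=np.load('top3.npz')['p'];m=np.zeros((384,512),np.uint8);m[228:246,203:225]=(p[228:246,203:225].max(2)<70)
n,l,s,c=cv2.connectedComponentsWithStats(m);print(s,c);print(plane('top',c[1+np.argmax(s[1:,4])],.13))
d=plane('top',c[1+np.argmax(s[1:,4])],.13)
to([d[0],d[1],.2],1.287)"
```

```text
[0.51758175 0.11903791 0.135     ]
0.13860048178134052 hang 0.011744696228189966
[[     0      0    512    384 196540]
 [   207    232     10      8     68]] [[255.51524372 191.48476646]
 [211.44117647 235.52941176]]
[0.51726587 0.11966911 0.13      ]
t 4.25 tcp [ 0.5191 -0.102   0.1837] yaw y 1.275 z [ 0.001  0.001 -1.   ] F [-1.27 -0.25  0.8 ] gap 0.0245 hang 5.034 rad 0.2195 q6 -1.62
 Ftan(cw+) 0.88 Frad 0.95
 shift [ 0.0665  0.2115 -0.0162]
 rotz -0.012474942102262077
```

carry_out:
  linear:
    - [0.01, 0.05, -0.016]
    - [0.03, 0.1, -0.016]
    - [0.05, 0.15, -0.016]
    - [0.067, 0.2, -0.016]
    - [0.067, 0.211, -0.016]
    - [0.067, 0.211, -0.016]
    - [0.067, 0.211, 0.02]
    - [0.067, 0.211, 0.06]
    - [0.067, 0.211, 0.09]
    - [0.067, 0.211, 0.09]
  rot:
    - [0, 0, 0]
    - [0, 0, 0]
    - [0, 0, 0]
    - [0, 0, 0]
    - [0, 0, 0]
    - [0, 0, 0]
    - [0, 0, 0]
    - [0, 0, 0]
    - [0, 0, 0]
    - [0, 0, 0]
  claw: [100, 100, 100, 100, 100, 100, 100, 100, 100, 100]

```text
time_s: 5.25
tool_pos: [0.5116, 0.1198, 0.0883]
eef_rot: [0.146, 0.989, -0.001, -0.005]
ft_force: [-1.1, 0.6, -0.4]
finger_gap: 0.0866
```

```bash
python3 -c "
from h import *
to([.5173,.119,.094])
p,d=env.capture('top');cv2.imwrite('pics/t4.png',cv2.resize(p[150:250,165:265,::-1],None,fx=6,fy=6,interpolation=2))
p,d=env.capture('scene');cv2.imwrite('pics/s4.png',cv2.resize(p[125:245,245:355,::-1],None,fx=5,fy=5,interpolation=2))
"
```

```text
t 5.25 tcp [0.5116 0.1198 0.0883] yaw y 1.278 z [-0.01  -0.001 -1.   ] F [-1.06  0.65 -0.36] gap 0.0866 hang 0.003 rad 0.1445 q6 -1.2
 Ftan(cw+) 0.29 Frad 1.21
 shift [-0.0057  0.0009 -0.0057]
```

View pics/s4.png

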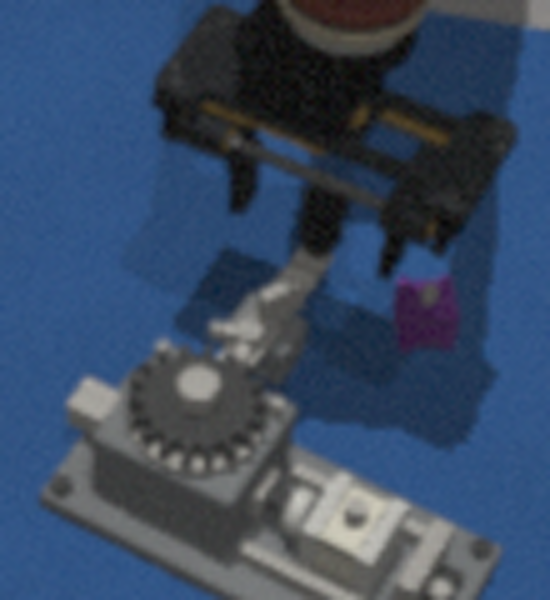

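carry_out:
  linear:
    - [0, 0, 0]
    - [0, 0, 0]
    - [0, 0, 0]
    - [0, 0, 0]
    - [0, 0, 0]
    - [0, 0, 0]
    - [0, 0, 0]
    - [0, 0, 0]
  rot:
    - [0, 0, 0]
    - [0, 0, 0]
    - [0, 0, 0]
    - [0, 0, 0]
    - [0, 0, 0]
    - [0, 0, 0]
    - [0, 0, 0]
    - [0, 0, 0]
  claw: [50, 15, 15, 15, 15, 15, 15, 15]
  newtons: 25

```text
time_s: 6.15
tool_pos: [0.516, 0.12, 0.0935]
eef_rot: [0.146, 0.989, 0.0, -0.0]
ft_force: [0.6, 2.0, 0.3]
finger_gap: 0.0309
```

```bash
python3 -c "
from h import *
to([.5173,.119,.094])"
```

```text
t 6.15 tcp [0.516  0.12   0.0935] yaw y 1.277 z [-0.  0. -1.] F [0.57 1.97 0.31] gap 0.0309 hang 0.015 rad 0.1404 q6 -1.2
 Ftan(cw+) 2.05 Frad 0.09
 shift [-0.0016 -0.0006 -0.0005]
```

```bash
cat >> h.py <<'E'
def arc(h0,h1,n,off=.018,r=.1402):
    f=lambda h:r*np.array([np.cos(h+off),np.sin(h+off)])
    for h in np.linspace(h0,h1,n+1)[1:]: print([*(f(h)-f(h0)).round(3).tolist(),0],end=", ")
    print()
E
python3 -c "
from h import *
st();arc(.015,.565,9);arc(.565,-.565,11)"
```

```text
t 6.15 tcp [0.516  0.12   0.0935] yaw y 1.277 z [-0.  0. -1.] F [0.57 1.97 0.31] gap 0.0309 hang 0.015 rad 0.1404 q6 -1.2
 Ftan(cw+) 2.05 Frad 0.09
[-0.001, 0.009, 0], [-0.002, 0.017, 0], [-0.003, 0.025, 0], [-0.005, 0.034, 0], [-0.008, 0.042, 0], [-0.011, 0.05, 0], [-0.015, 0.058, 0], [-0.019, 0.065, 0], [-0.023, 0.073, 0], 
[0.007, -0.012, 0], [0.013, -0.026, 0], [0.018, -0.039, 0], [0.021, -0.053, 0], [0.023, -0.067, 0], [0.023, -0.082, 0], [0.022, -0.096, 0], [0.019, -0.11, 0], [0.015, -0.124, 0], [0.01, -0.137, 0], [0.003, -0.15, 0],
```

carry_out:
  linear:
    - [0, 0, 0]
    - [0, 0, 0]
    - [-0.001, 0.009, 0]
    - [-0.002, 0.017, 0]
    - [-0.003, 0.025, 0]
    - [-0.005, 0.034, 0]
  rot:
    - [0, 0, 0]
    - [0, 0, 0]
    - [0, 0, 0]
    - [0, 0, 0]
    - [0, 0, 0]
    - [0, 0, 0]
  claw: [15, 15, 15, 15, 15, 15]

```text
time_s: 6.75
tool_pos: [0.5303, 0.1505, 0.0934]
eef_rot: [0.146, 0.989, -0.001, -0.001]
ft_force: [-2.6, -5.5, 3.5]
finger_gap: 0.0251
```

```bash
python3 -c "
from h import *
st()"
```

```text
t 6.75 tcp [0.5303 0.1505 0.0934] yaw y 1.277 z [-0.002 -0.002 -1.   ] F [-2.6  -5.47  3.45] gap 0.0251 hang 0.255 rad 0.1407 q6 -1.14
 Ftan(cw+) -6.01 Frad -0.75
```

carry_out:
  linear:
    - [-0.003, 0.008, 0]
    - [-0.006, 0.016, 0]
    - [-0.01, 0.024, 0]
    - [-0.014, 0.031, 0]
    - [-0.018, 0.039, 0]
    - [-0.018, 0.039, 0]
  rot:
    - [0, 0, 0]
    - [0, 0, 0]
    - [0, 0, 0]
    - [0, 0, 0]
    - [0, 0, 0]
    - [0, 0, 0]
  claw: [15, 15, 15, 15, 15, 15]

```text
time_s: 7.35
tool_pos: [0.5595, 0.1838, 0.0935]
eef_rot: [0.146, 0.989, -0.0, -0.0]
ft_force: [-2.3, -1.6, 2.8]
finger_gap: 0.0249
```

```bash
python3 -c "
from h import *
st()
p,d=env.capture('top');np.savez('top5.npz',p=p,d=d);cv2.imwrite('pics/t5.png',cv2.resize(p[150:250,165:265,::-1],None,fx=6,fy=6,interpolation=2))
p,d=env.capture('scene');np.savez('scene5.npz',p=p,d=d);cv2.imwrite('pics/s5.png',cv2.resize(p[145:265,245:355,::-1],None,fx=5,fy=5,interpolation=2))"
```

```text
t 7.35 tcp [0.5595 0.1838 0.0935] yaw y 1.278 z [-0.    -0.001 -1.   ] F [-2.32 -1.61  2.75] gap 0.0249 hang 0.571 rad 0.1409 q6 -1.09
 Ftan(cw+) -2.82 Frad 0.23
```

View pics/s5.png

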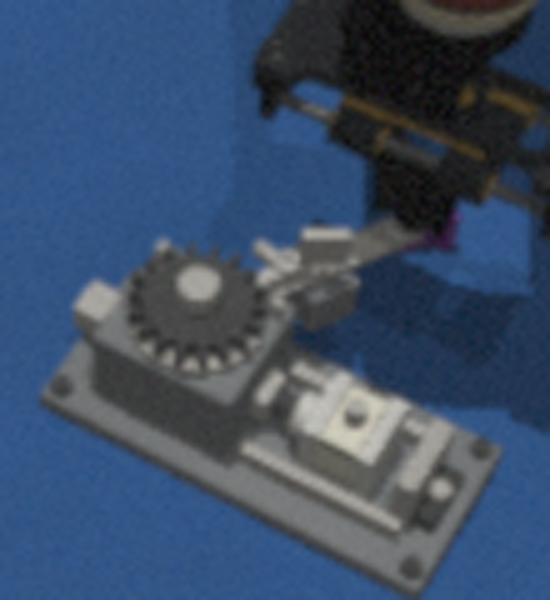

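View pics/t5.png

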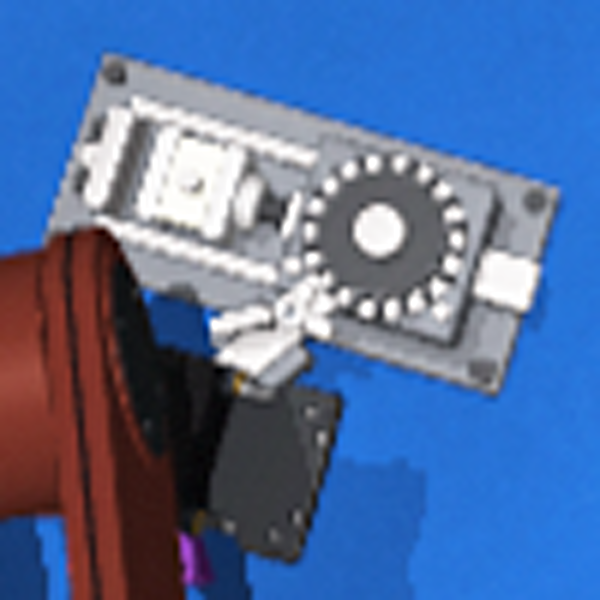

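carry_out:
  linear:
    - [0.007, -0.012, 0]
    - [0.013, -0.026, 0]
    - [0.018, -0.039, 0]
    - [0.021, -0.053, 0]
    - [0.023, -0.067, 0]
    - [0.023, -0.082, 0]
    - [0.022, -0.096, 0]
    - [0.019, -0.11, 0]
    - [0.015, -0.124, 0]
    - [0.01, -0.137, 0]
    - [0.003, -0.15, 0]
    - [0.003, -0.15, 0]
  rot:
    - [0, 0, 0]
    - [0, 0, 0]
    - [0, 0, 0]
    - [0, 0, 0]
    - [0, 0, 0]
    - [0, 0, 0]
    - [0, 0, 0]
    - [0, 0, 0]
    - [0, 0, 0]
    - [0, 0, 0]
    - [0, 0, 0]
    - [0, 0, 0]
  claw: [15, 15, 15, 15, 15, 15, 15, 15, 15, 15, 15, 15]

```text
time_s: 8.65
tool_pos: [0.514, 0.038, 0.0936]
eef_rot: [0.147, 0.989, -0.0, 0.001]
ft_force: [4.6, 0.6, -4.0]
finger_gap: 0.0248
```

```bash
python3 -c "
from h import *
st();arc(-.565,.0,7);arc(0.,.565,7)
p,d=env.capture('top');np.savez('top6.npz',p=p,d=d);cv2.imwrite('pics/t6.png',cv2.resize(p[160:210,170:220,::-1],None,fx=12,fy=12,interpolation=2))
p,d=env.capture('scene');np.savez('scene6.npz',p=p,d=d);cv2.imwrite('pics/s6.png',cv2.resize(p[195:255,290:350,::-1],None,fx=10,fy=10,interpolation=2))"
```

```text
t 8.65 tcp [0.514  0.038  0.0936] yaw y 1.275 z [ 0.002 -0.001 -1.   ] F [ 4.56  0.55 -4.04] gap 0.0248 hang 5.704 rad 0.14 q6 -1.35
 Ftan(cw+) -0.67 Frad -4.55
[0.005, 0.01, 0], [0.01, 0.02, 0], [0.014, 0.031, 0], [0.017, 0.042, 0], [0.019, 0.053, 0], [0.02, 0.064, 0], [0.02, 0.075, 0], 
[-0.001, 0.011, 0], [-0.002, 0.022, 0], [-0.005, 0.034, 0], [-0.008, 0.044, 0], [-0.012, 0.055, 0], [-0.017, 0.065, 0], [-0.023, 0.075, 0],
```

View pics/s6.png

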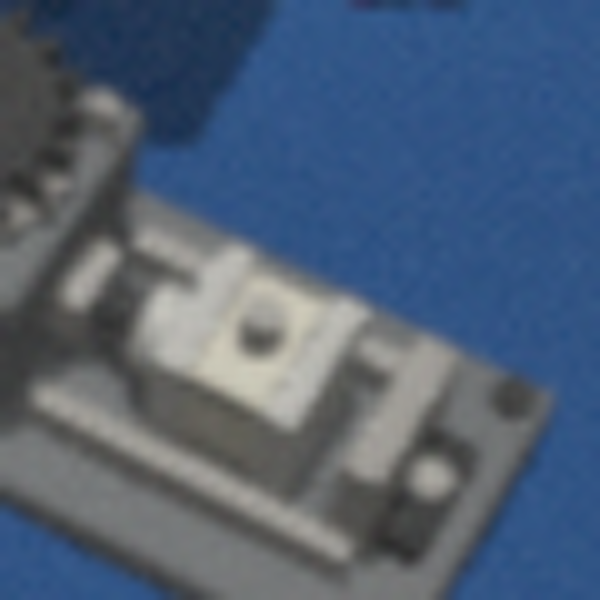

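View pics/t6.png

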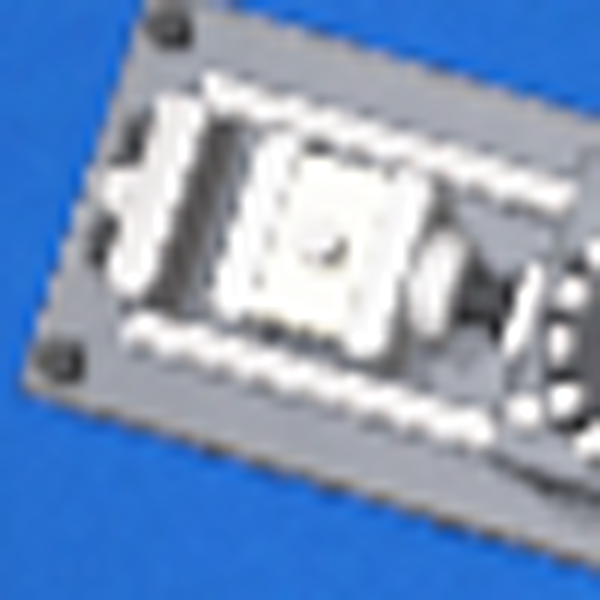

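carry_out:
  linear:
    - [0.005, 0.01, 0]
    - [0.01, 0.02, 0]
    - [0.014, 0.031, 0]
    - [0.017, 0.042, 0]
    - [0.019, 0.053, 0]
    - [0.02, 0.064, 0]
    - [0.02, 0.075, 0]
  rot:
    - [0, 0, 0]
    - [0, 0, 0]
    - [0, 0, 0]
    - [0, 0, 0]
    - [0, 0, 0]
    - [0, 0, 0]
    - [0, 0, 0]
  claw: [15, 15, 15, 15, 15, 15, 15]

```text
time_s: 9.45
tool_pos: [0.5149, 0.117, 0.0935]
eef_rot: [0.146, 0.989, -0.002, -0.001]
ft_force: [0.3, -7.1, -0.4]
finger_gap: 0.0251
```

```bash
python3 -c "
from h import *
st()"
```

```text
t 9.45 tcp [0.5149 0.117  0.0935] yaw y 1.278 z [-0.002 -0.003 -1.   ] F [ 0.26 -7.06 -0.38] gap 0.0251 hang -0.008 rad 0.1405 q6 -1.2
 Ftan(cw+) -6.66 Frad -2.36
```

carry_out:
  linear:
    - [-0.001, 0.011, 0]
    - [-0.002, 0.022, 0]
    - [-0.005, 0.034, 0]
    - [-0.008, 0.044, 0]
    - [-0.012, 0.055, 0]
  rot:
    - [0, 0, 0]
    - [0, 0, 0]
    - [0, 0, 0]
    - [0, 0, 0]
    - [0, 0, 0]
  claw: [15, 15, 15, 15, 15]

```text
time_s: 9.95
tool_pos: [0.5416, 0.1662, 0.0934]
eef_rot: [0.146, 0.989, -0.002, -0.001]
ft_force: [-1.5, -7.3, 2.5]
finger_gap: 0.025
```

```bash
python3 -c "
from h import *
st()
p,d=env.capture('scene');np.savez('scene7.npz',p=p,d=d);cv2.imwrite('pics/s7.png',cv2.resize(p[195:255,290:350,::-1],None,fx=10,fy=10,interpolation=2))
p,d=env.capture('top');np.savez('top7.npz',p=p,d=d);cv2.imwrite('pics/t7.png',cv2.resize(p[160:210,170:220,::-1],None,fx=12,fy=12,interpolation=2))"
```

```text
t 9.95 tcp [0.5416 0.1662 0.0934] yaw y 1.278 z [-0.003 -0.003 -1.   ] F [-1.53 -7.33  2.49] gap 0.025 hang 0.392 rad 0.1409 q6 -1.12
 Ftan(cw+) -6.58 Frad -3.58
```

View pics/t7.png

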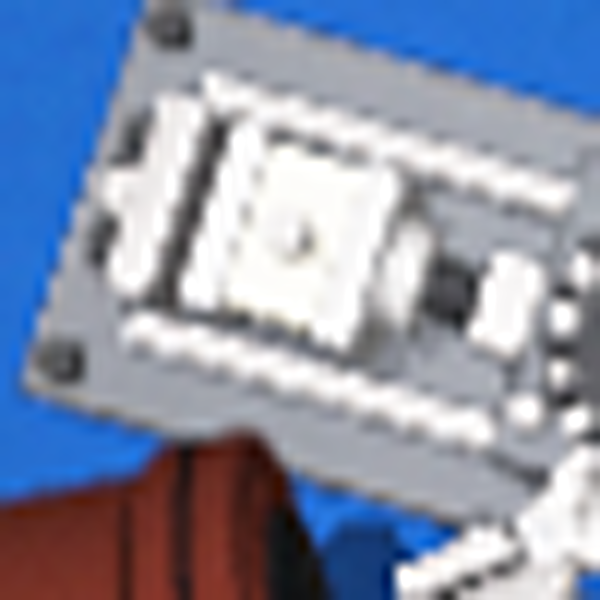

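carry_out:
  linear:
    - [-0.005, 0.01, 0]
    - [-0.011, 0.02, 0]
    - [-0.011, 0.02, 0]
    - [-0.011, 0.02, 0]
  rot:
    - [0, 0, 0]
    - [0, 0, 0]
    - [0, 0, 0]
    - [0, 0, 0]
  claw: [15, 15, 15, 15]

```text
time_s: 10.45
tool_pos: [0.5586, 0.183, 0.0935]
eef_rot: [0.146, 0.989, -0.0, -0.0]
ft_force: [-0.8, -2.1, 2.0]
finger_gap: 0.0249
```

```bash
python3 -c "
from h import *
st();arc(.565,-.565,11)"
```

```text
t 10.45 tcp [0.5586 0.183  0.0935] yaw y 1.277 z [-0.001 -0.    -1.   ] F [-0.79 -2.07  1.96] gap 0.0249 hang 0.562 rad 0.1409 q6 -1.09
 Ftan(cw+) -1.93 Frad -1.08
[0.007, -0.012, 0], [0.013, -0.026, 0], [0.018, -0.039, 0], [0.021, -0.053, 0], [0.023, -0.067, 0], [0.023, -0.082, 0], [0.022, -0.096, 0], [0.019, -0.11, 0], [0.015, -0.124, 0], [0.01, -0.137, 0], [0.003, -0.15, 0],
```

carry_out:
  linear:
    - [0.007, -0.012, 0]
    - [0.013, -0.026, 0]
    - [0.018, -0.039, 0]
    - [0.021, -0.053, 0]
    - [0.023, -0.067, 0]
    - [0.023, -0.082, 0]
    - [0.022, -0.096, 0]
    - [0.019, -0.11, 0]
    - [0.015, -0.124, 0]
    - [0.01, -0.137, 0]
    - [0.003, -0.15, 0]
    - [0.003, -0.15, 0]
  rot:
    - [0, 0, 0]
    - [0, 0, 0]
    - [0, 0, 0]
    - [0, 0, 0]
    - [0, 0, 0]
    - [0, 0, 0]
    - [0, 0, 0]
    - [0, 0, 0]
    - [0, 0, 0]
    - [0, 0, 0]
    - [0, 0, 0]
    - [0, 0, 0]
  claw: [15, 15, 15, 15, 15, 15, 15, 15, 15, 15, 15, 15]

```text
time_s: 11.65
tool_pos: [0.5139, 0.0382, 0.0936]
eef_rot: [0.147, 0.989, -0.0, 0.001]
ft_force: [6.8, -0.4, -5.6]
finger_gap: 0.0253
```

```bash
python3 -c "
from h import *
st()
p,d=env.capture('scene');np.savez('scene8.npz',p=p,d=d);cv2.imwrite('pics/s8.png',cv2.resize(p[195:255,290:350,::-1],None,fx=10,fy=10,interpolation=2))
p,d=env.capture('top');np.savez('top8.npz',p=p,d=d);cv2.imwrite('pics/t8.png',cv2.resize(p[160:210,170:220,::-1],None,fx=12,fy=12,interpolation=2))"
```

```text
t 11.65 tcp [0.5139 0.0382 0.0936] yaw y 1.275 z [ 0.002 -0.001 -1.   ] F [ 6.8  -0.44 -5.6 ] gap 0.0253 hang 5.705 rad 0.14 q6 -1.35
 Ftan(cw+) -2.22 Frad -6.44
```

View pics/t8.png

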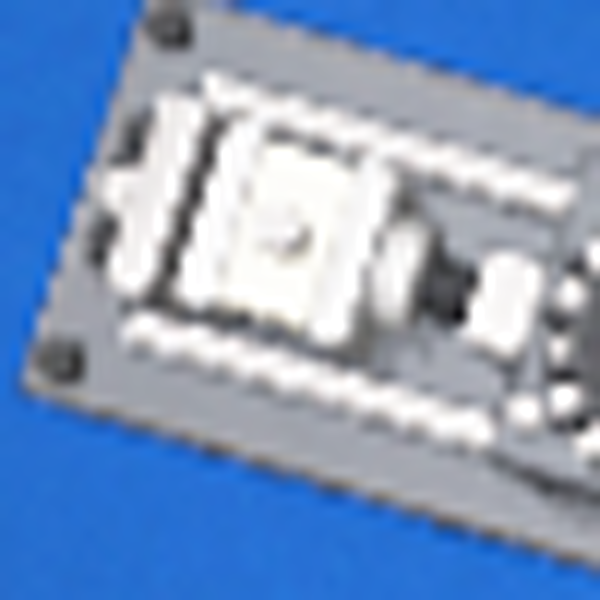

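View pics/s8.png

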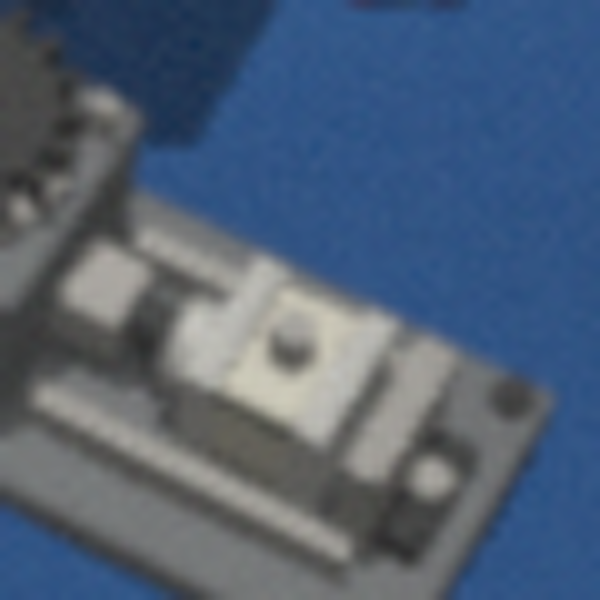

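```bash
python3 -c "
from h import *
arc(-.565,-.215,5);arc(-.215,-.015,4);arc(-.015,.135,3);arc(.135,.235,2);arc(.235,.335,2);arc(.335,.435,2);arc(.435,.535,2)"
```

```text
[0.005, 0.009, 0], [0.009, 0.017, 0], [0.013, 0.027, 0], [0.015, 0.036, 0], [0.018, 0.045, 0], 
[0.001, 0.007, 0], [0.002, 0.014, 0], [0.003, 0.021, 0], [0.003, 0.028, 0], 
[-0.0, 0.007, 0], [-0.001, 0.014, 0], [-0.002, 0.021, 0], 
[-0.001, 0.007, 0], [-0.003, 0.014, 0], 
[-0.002, 0.007, 0], [-0.004, 0.013, 0], 
[-0.003, 0.007, 0], [-0.005, 0.013, 0], 
[-0.003, 0.006, 0], [-0.007, 0.012, 0],
```

carry_out:
  linear:
    - [0.005, 0.008, 0]
    - [0.008, 0.017, 0]
    - [0.012, 0.026, 0]
    - [0.014, 0.036, 0]
    - [0.016, 0.045, 0]
  rot:
    - [0, 0, 0]
    - [0, 0, 0]
    - [0, 0, 0]
    - [0, 0, 0]
    - [0, 0, 0]
  claw: [15, 15, 15, 15, 15]

```text
time_s: 12.25
tool_pos: [0.5091, 0.0859, 0.0934]
eef_rot: [0.146, 0.989, -0.002, -0.002]
ft_force: [-4.5, -6.0, 4.0]
finger_gap: 0.0252
```

```bash
python3 -c "
from h import *
st()"
```

```text
t 12.25 tcp [0.5091 0.0859 0.0934] yaw y 1.277 z [-0.004 -0.003 -1.   ] F [-4.5  -5.95  3.99] gap 0.0252 hang -0.234 rad 0.1403 q6 -1.26
 Ftan(cw+) -6.28 Frad 4.03
```

Already driving. I'll go on in small steps, checking force and camera.

carry_out:
  linear:
    - [0.001, 0.007, 0]
    - [0.002, 0.014, 0]
    - [0.003, 0.021, 0]
  rot:
    - [0, 0, 0]
    - [0, 0, 0]
    - [0, 0, 0]
  claw: [15, 15, 15]

```text
time_s: 12.55
tool_pos: [0.5122, 0.1069, 0.0934]
eef_rot: [0.146, 0.989, -0.002, -0.002]
ft_force: [-3.2, -5.7, 2.8]
finger_gap: 0.0254
```

```bash
cat > look.py <<'E'
from h import *
import sys
st();k=sys.argv[1]
for n,(y,x) in(("scene",(195,290)),("top",(160,170))):
    p,d=env.capture(n);np.savez(n+k+'.npz',p=p,d=d)
    cv2.imwrite(f'pics/{n}{k}.png',cv2.resize(p[y:y+50,x:x+60,::-1],None,fx=10,fy=10,interpolation=2))
ref=np.load('scene6.npz')['p']
E
python3 look.py 9
```

```text
t 12.55 tcp [0.5122 0.1069 0.0934] yaw y 1.277 z [-0.005 -0.003 -1.   ] F [-3.21 -5.65  2.79] gap 0.0254 hang -0.082 rad 0.1404 q6 -1.22
 Ftan(cw+) -6.24 Frad 1.84
```

View pics/top9.png

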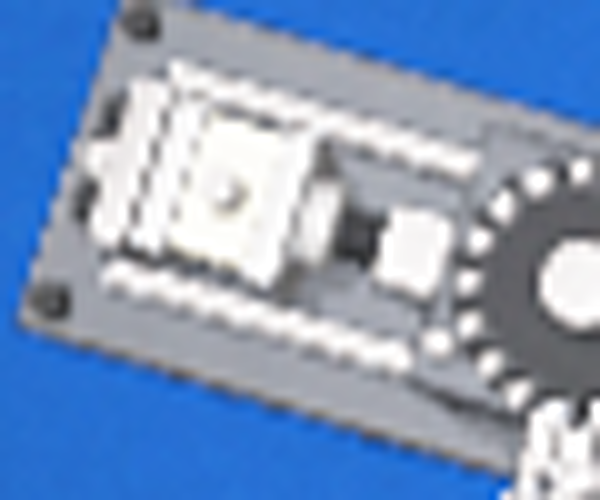

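View pics/scene9.png

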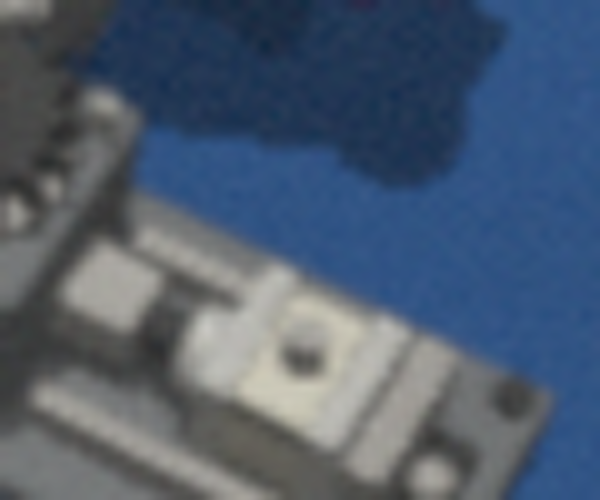

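```bash
cat > port.py <<'E'
from h import *
import sys
# clamp-y travel of the cell: dark port against its pale top (scene), port bright spot (top)
yd=np.array([.306,.952,0])
o=plane("scene",(316,230),.06)
a=np.array(proj("scene",o+yd*.01))-proj("scene",o);sc=np.linalg.norm(a)/10  # px per mm
def gray(k):return np.load(f'scene{k}.npz')['p'].mean(2).astype(np.float32)
W=np.s_[214:245,302:336]
ref=sys.argv[1]
g0=gray(ref)[W];w=cv2.createHanningWindow(g0.shape[::-1],cv2.CV_32F)
for k in sys.argv[2:]:
    s,r=cv2.phaseCorrelate(g0,gray(k)[W],w);print(k,"shift px",np.round(s,2),"mm along y",round(float(np.dot(s,a)/np.linalg.norm(a)/sc),2),"resp",round(r,2))
E
python3 port.py 8 7 9 ; python3 port.py 6 7 8 9
python3 - <<'E'
from h import *
def port(k):
    g=np.load(f'scene{k}.npz')['p'].mean(2)[218:240,308:330];m=g.copy()
    return m
for k in ('6','7','8','9'):
    p=np.load(f'scene{k}.npz')['p'].astype(int)
    m=((p[...,0]-p[...,2])>18);m[:215]=0;m[245:]=0;m[:,:300]=0;m[:,340:]=0
    yx=np.argwhere(m);print(k,len(yx),yx.mean(0)[::-1].round(2),plane('scene',yx.mean(0)[::-1],.059)[:2]@[.306,.952])
E
```

```text
7 shift px [-0.52 -0.5 ] mm along y -1.88 resp 0.79
9 shift px [1.04 0.14] mm along y 2.74 resp 0.76
7 shift px [2.24 1.34] mm along y 7.13 resp 0.65
8 shift px [2.75 1.94] mm along y 9.13 resp 0.6
9 shift px [3.37 1.46] mm along y 10.07 resp 0.36
6 13 [314.92 229.23] 0.3745329749984414
7 16 [317.69 231.25] 0.38397097517573603
8 13 [318.08 231.54] 0.3853015371872757
9 17 [318.53 233.29] 0.3888855371558446
```

carry_out:
  linear:
    - [0.001, 0.007, 0]
    - [0.001, 0.014, 0]
    - [0.0, 0.021, 0]
  rot:
    - [0, 0, 0]
    - [0, 0, 0]
    - [0, 0, 0]
  claw: [15, 15, 15]

```text
time_s: 12.95
tool_pos: [0.5186, 0.1273, 0.0934]
eef_rot: [0.147, 0.989, -0.002, -0.002]
ft_force: [-5.8, -4.5, 4.0]
finger_gap: 0.0247
```

```bash
python3 look.py 10; python3 port.py 8 9 10
```

```text
t 12.95 tcp [0.5186 0.1273 0.0934] yaw y 1.277 z [-0.004 -0.003 -1.   ] F [-5.84 -4.54  4.03] gap 0.0247 hang 0.069 rad 0.1405 q6 -1.18
 Ftan(cw+) -6.38 Frad 3.74
9 shift px [1.04 0.14] mm along y 2.74 resp 0.76
10 shift px [1.64 0.44] mm along y 4.57 resp 0.84
```

carry_out:
  linear:
    - [-0.001, 0.007, 0]
    - [-0.003, 0.014, 0]
    - [-0.005, 0.021, 0]
  rot:
    - [0, 0, 0]
    - [0, 0, 0]
    - [0, 0, 0]
  claw: [15, 15, 15]

```text
time_s: 13.35
tool_pos: [0.5283, 0.1469, 0.0933]
eef_rot: [0.147, 0.989, -0.001, -0.003]
ft_force: [-9.9, -1.3, 8.4]
finger_gap: 0.0251
```

```bash
python3 look.py 11; python3 port.py 8 9 10 11
```

```text
t 13.35 tcp [0.5283 0.1469 0.0933] yaw y 1.277 z [-0.007 -0.001 -1.   ] F [-9.85 -1.35  8.43] gap 0.0251 hang 0.226 rad 0.1405 q6 -1.15
 Ftan(cw+) -6.2 Frad 7.77
9 shift px [1.04 0.14] mm along y 2.74 resp 0.76
10 shift px [1.64 0.44] mm along y 4.57 resp 0.84
11 shift px [1.73 1.  ] mm along y 5.47 resp 0.85
```

View pics/scene11.png

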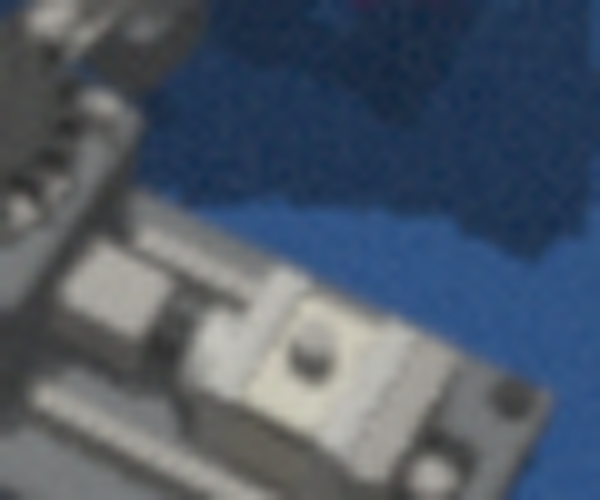

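View pics/top11.png

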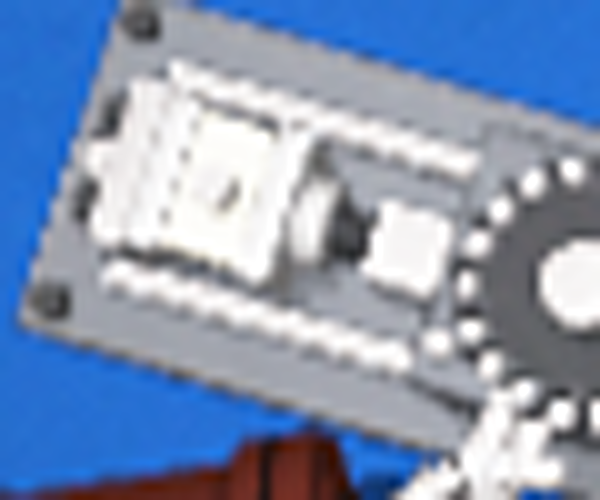

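carry_out:
  linear:
    - [-0.001, 0.007, 0]
    - [-0.003, 0.014, 0]
    - [-0.005, 0.021, 0]
  rot:
    - [0, 0, 0]
    - [0, 0, 0]
    - [0, 0, 0]
  claw: [15, 15, 15]

```text
time_s: 13.75
tool_pos: [0.5405, 0.1648, 0.0934]
eef_rot: [0.146, 0.989, -0.002, -0.002]
ft_force: [-3.4, -7.2, 3.2]
finger_gap: 0.0252
```

```bash
python3 look.py 12; python3 port.py 8 9 10 11 12
```

```text
t 13.75 tcp [0.5405 0.1648 0.0934] yaw y 1.277 z [-0.003 -0.003 -1.   ] F [-3.37 -7.23  3.2 ] gap 0.0252 hang 0.38 rad 0.1408 q6 -1.12
 Ftan(cw+) -7.72 Frad -2.02
9 shift px [1.04 0.14] mm along y 2.74 resp 0.76
10 shift px [1.64 0.44] mm along y 4.57 resp 0.84
11 shift px [1.73 1.  ] mm along y 5.47 resp 0.85
12 shift px [1.69 1.04] mm along y 5.43 resp 0.87
```

carry_out:
  linear:
    - [-0.003, 0.006, 0]
    - [-0.006, 0.013, 0]
  rot:
    - [0, 0, 0]
    - [0, 0, 0]
  claw: [15, 15]

```text
time_s: 14.05
tool_pos: [0.5501, 0.1754, 0.0934]
eef_rot: [0.147, 0.989, -0.001, -0.001]
ft_force: [-3.7, -6.9, 3.4]
finger_gap: 0.0252
```

```bash
python3 -c "
from h import *
st()"
```

```text
t 14.05 tcp [0.5501 0.1754 0.0934] yaw y 1.277 z [-0.003 -0.002 -1.   ] F [-3.67 -6.9   3.38] gap 0.0252 hang 0.481 rad 0.1409 q6 -1.1
 Ftan(cw+) -7.46 Frad -2.34
```

carry_out:
  linear:
    - [-0.004, 0.006, 0]
    - [-0.008, 0.012, 0]
  rot:
    - [0, 0, 0]
    - [0, 0, 0]
  claw: [15, 15]

```text
time_s: 14.25
tool_pos: [0.561, 0.185, 0.0934]
eef_rot: [0.146, 0.989, -0.001, -0.002]
ft_force: [-6.5, -4.9, 6.3]
finger_gap: 0.0253
```

```bash
python3 look.py 13; python3 port.py 8 9 10 11 12 13
```

```text
t 14.25 tcp [0.561  0.185  0.0934] yaw y 1.277 z [-0.004 -0.002 -1.   ] F [-6.46 -4.89  6.29] gap 0.0253 hang 0.584 rad 0.1409 q6 -1.09
 Ftan(cw+) -8.1 Frad 0.22
9 shift px [1.04 0.14] mm along y 2.74 resp 0.76
10 shift px [1.64 0.44] mm along y 4.57 resp 0.84
11 shift px [1.73 1.  ] mm along y 5.47 resp 0.85
12 shift px [1.69 1.04] mm along y 5.43 resp 0.87
13 shift px [1.71 0.89] mm along y 5.28 resp 0.89
```

```bash
python3 -c "
from h import *
arc(.59,-.25,8)"
```

```text
[0.008, -0.013, 0], [0.014, -0.026, 0], [0.019, -0.04, 0], [0.023, -0.054, 0], [0.025, -0.068, 0], [0.025, -0.083, 0], [0.024, -0.098, 0], [0.021, -0.112, 0],
```

carry_out:
  linear:
    - [0, 0, 0]
    - [0.008, -0.012, 0]
    - [0.014, -0.025, 0]
    - [0.019, -0.039, 0]
    - [0.023, -0.053, 0]
    - [0.025, -0.068, 0]
    - [0.026, -0.083, 0]
    - [0.025, -0.098, 0]
    - [0.023, -0.112, 0]
    - [0.023, -0.112, 0]
  rot:
    - [0, 0, 0]
    - [0, 0, 0]
    - [0, 0, 0]
    - [0, 0, 0]
    - [0, 0, 0]
    - [0, 0, 0]
    - [0, 0, 0]
    - [0, 0, 0]
    - [0, 0, 0]
    - [0, 0, 0]
  claw: [15, 15, 15, 15, 15, 15, 15, 15, 15, 15]

```text
time_s: 15.35
tool_pos: [0.5089, 0.0834, 0.0936]
eef_rot: [0.147, 0.989, -0.0, 0.002]
ft_force: [7.5, -1.0, -7.0]
finger_gap: 0.0252
```

```bash
python3 look.py 14; python3 port.py 8  12 13 14;python3 -c "
from h import *
arc(-.25,-.15,2);arc(-.15,-.08,2)"
```

```text
t 15.35 tcp [0.5089 0.0834 0.0936] yaw y 1.275 z [ 0.003 -0.001 -1.   ] F [ 7.48 -0.97 -6.97] gap 0.0252 hang -0.252 rad 0.1403 q6 -1.26
 Ftan(cw+) -0.52 Frad -7.53
12 shift px [1.69 1.04] mm along y 5.43 resp 0.87
13 shift px [1.71 0.89] mm along y 5.28 resp 0.89
14 shift px [1.66 0.96] mm along y 5.25 resp 0.82
[0.001, 0.007, 0], [0.003, 0.014, 0], 
[0.001, 0.005, 0], [0.001, 0.01, 0],
```

carry_out:
  linear:
    - [0.0, 0.005, 0]
    - [0.001, 0.012, 0]
  rot:
    - [0, 0, 0]
    - [0, 0, 0]
  claw: [15, 15]

```text
time_s: 15.65
tool_pos: [0.5103, 0.0966, 0.0935]
eef_rot: [0.147, 0.989, -0.0, -0.0]
ft_force: [2.0, -1.7, -2.7]
finger_gap: 0.0253
```

```bash
python3 -c "
from h import *
st()"
```

```text
t 15.65 tcp [0.5103 0.0966 0.0935] yaw y 1.276 z [-0.    -0.001 -1.   ] F [ 2.05 -1.71 -2.74] gap 0.0253 hang -0.157 rad 0.1404 q6 -1.24
 Ftan(cw+) -1.38 Frad -2.29
```

carry_out:
  linear:
    - [0.001, 0.005, 0]
    - [0.001, 0.01, 0]
  rot:
    - [0, 0, 0]
    - [0, 0, 0]
  claw: [15, 15]

```text
time_s: 15.85
tool_pos: [0.5121, 0.1063, 0.0935]
eef_rot: [0.146, 0.989, -0.002, -0.0]
ft_force: [0.7, -8.0, -0.4]
finger_gap: 0.025
```

```bash
python3 -c "
from h import *
st()"
```

```text
t 15.85 tcp [0.5121 0.1063 0.0935] yaw y 1.278 z [-0.001 -0.003 -1.   ] F [ 0.7  -7.98 -0.45] gap 0.025 hang -0.087 rad 0.1405 q6 -1.22
 Ftan(cw+) -7.62 Frad -2.46
```

carry_out:
  linear:
    - [0.0, 0.005, 0]
    - [0.0, 0.01, 0]
  rot:
    - [0, 0, 0]
    - [0, 0, 0]
  claw: [15, 15]

```text
time_s: 16.05
tool_pos: [0.5145, 0.1158, 0.0935]
eef_rot: [0.146, 0.989, -0.002, -0.001]
ft_force: [-1.3, -9.0, 1.3]
finger_gap: 0.0251
```

```bash
python3 -c "
from h import *
st()"
```

```text
t 16.05 tcp [0.5145 0.1158 0.0935] yaw y 1.278 z [-0.002 -0.003 -1.   ] F [-1.35 -8.97  1.33] gap 0.0251 hang -0.017 rad 0.1405 q6 -1.2
 Ftan(cw+) -8.98 Frad -1.32
```

carry_out:
  linear:
    - [0.0, 0.005, 0]
    - [0.0, 0.01, 0]
  rot:
    - [0, 0, 0]
    - [0, 0, 0]
  claw: [15, 15]

```text
time_s: 16.25
tool_pos: [0.5176, 0.1252, 0.0935]
eef_rot: [0.146, 0.989, -0.002, -0.0]
ft_force: [1.8, -10.0, -1.6]
finger_gap: 0.0251
```

```bash
python3 -c "
from h import *
st()"
```

```text
t 16.25 tcp [0.5176 0.1252 0.0935] yaw y 1.278 z [-0.001 -0.004 -1.   ] F [  1.78 -10.    -1.61] gap 0.0251 hang 0.053 rad 0.1406 q6 -1.18
 Ftan(cw+) -8.71 Frad -5.23
```

carry_out:
  linear:
    - [0, -0.003, 0]
    - [0, -0.003, 0]
    - [0, -0.003, 0]
    - [0, -0.003, 0]
    - [0, -0.003, 0]
    - [0, -0.003, 0]
    - [0, -0.003, 0]
    - [0, -0.003, 0]
  rot:
    - [0, 0, 0]
    - [0, 0, 0]
    - [0, 0, 0]
    - [0, 0, 0]
    - [0, 0, 0]
    - [0, 0, 0]
    - [0, 0, 0]
    - [0, 0, 0]
  claw: [15, 60, 70, 80, 80, 80, 80, 80]

```text
time_s: 17.05
tool_pos: [0.5172, 0.1238, 0.0936]
eef_rot: [0.146, 0.989, 0.0, -0.0]
ft_force: [0.3, -0.1, -0.6]
finger_gap: 0.0677
```

```bash
python3 look.py 15; python3 port.py 8  12 13 14 15
```

```text
t 17.05 tcp [0.5172 0.1238 0.0936] yaw y 1.277 z [ 0.  0. -1.] F [ 0.27 -0.11 -0.6 ] gap 0.0677 hang 0.043 rad 0.1406 q6 -1.19
 Ftan(cw+) -0.01 Frad -0.29
12 shift px [1.69 1.04] mm along y 5.43 resp 0.87
13 shift px [1.71 0.89] mm along y 5.28 resp 0.89
14 shift px [1.66 0.96] mm along y 5.25 resp 0.82
15 shift px [1.69 0.99] mm along y 5.37 resp 0.83
```

View pics/scene15.png

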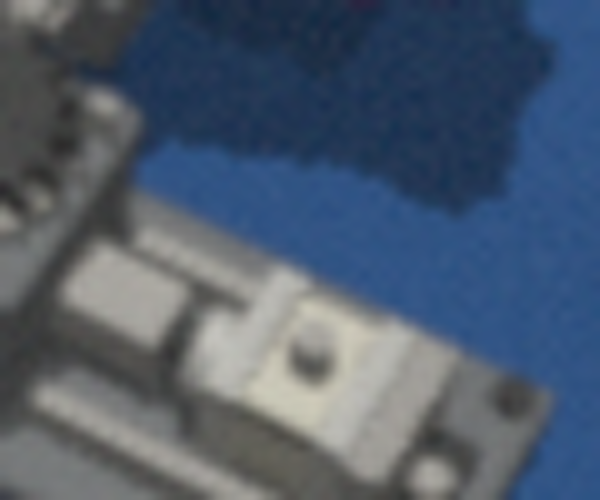

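carry_out:
  linear:
    - [0, 0, -0.02]
    - [0, 0, -0.05]
    - [0, 0, -0.1]
    - [0, 0, -0.15]
    - [0, -0.05, -0.18]
    - [0, -0.1, -0.18]
    - [0, -0.15, -0.18]
    - [0, -0.2, -0.18]
    - [0, -0.25, -0.18]
    - [0, -0.25, -0.18]
    - [0, -0.25, -0.18]
  rot:
    - [0, 0, 0]
    - [0, 0, 0]
    - [0, 0, 0]
    - [0, 0, 0]
    - [0, 0, 0]
    - [0, 0, 0]
    - [0, 0, 0]
    - [0, 0, 0]
    - [0, 0, 0]
    - [0, 0, 0]
    - [0, 0, 0]
  claw: [80, 80, 80, 80, 80, 80, 80, 80, 80, 80, 80]

```text
time_s: 18.25
tool_pos: [0.4444, -0.1169, 0.2737]
eef_rot: [0.148, 0.989, 0.0, 0.0]
ft_force: [-0.0, 1.1, 0.2]
finger_gap: 0.0693
```

```bash
python3 look.py 16; python3 port.py 8 14 15 16; python3 -c "
import numpy as np,cv2
t=np.load('top16.npz')['p'];cv2.imwrite('pics/t16.png',t[:,:,::-1])
s=np.load('scene16.npz')['p'];cv2.imwrite('pics/s16.png',cv2.resize(s[145:265,245:355,::-1],None,fx=5,fy=5,interpolation=2))"
```

```text
t 18.25 tcp [ 0.4444 -0.1169  0.2737] yaw y 1.273 z [ 0.  0. -1.] F [-0.04  1.08  0.2 ] gap 0.0693 hang 5.218 rad 0.2805 q6 -1.7
 Ftan(cw+) 0.82 Frad -0.71
14 shift px [1.66 0.96] mm along y 5.25 resp 0.82
15 shift px [1.69 0.99] mm along y 5.37 resp 0.83
16 shift px [1.85 0.9 ] mm along y 5.63 resp 0.85
```

View pics/t16.png

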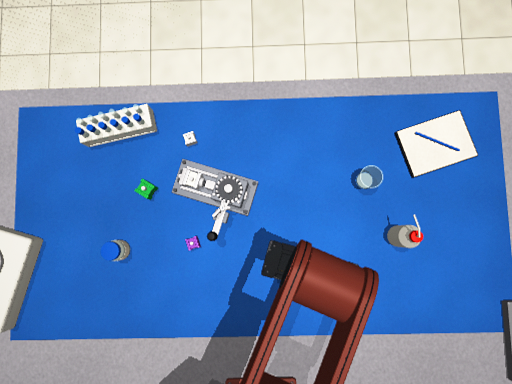

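View pics/s16.png

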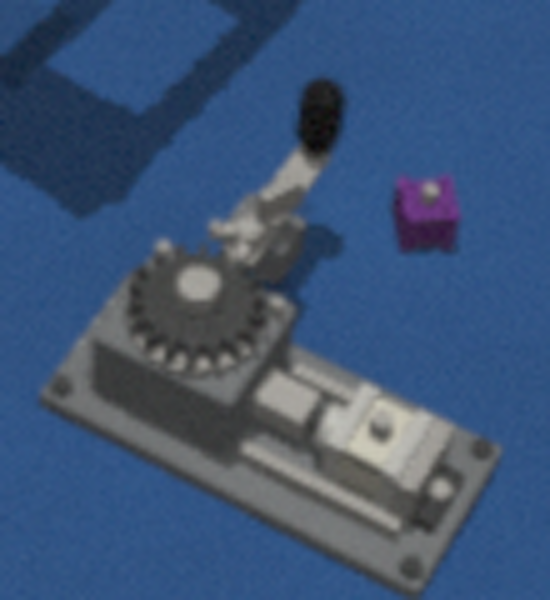

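The cell at (382,430) sits against the back stop with no gap, the lever is on the tightening side at (265,215), and the bystanders have not moved. I'll hand the job in now.

```bash
python3 -c "
from rig import env
print(env.job_done())"
```

```text
the job is handed in; nothing more can be done
None
```

I flipped the lever to the tightening side, then worked the handle through four tightening strokes until the cell sat home against the back stop. After that I let go, drew the arm clear and handed the job in at about 18 s.

**Grip:** it is estimated at 28 to 33 N, not measured directly.
- **Knob force:** it rose from about 6.4 N running free to 8.7–9.0 N at the end. Those last two readings alone would mean 33 to 37 N; a fit over all the readings gives about 33 N.
- **Driven angle:** the handle turned about 0.6 to 0.7 rad after the cell stopped moving, which gives 28 to 32 N.
- **Ram travel in the pictures:** this gives about 31 N.

**Last checks:** the pictures showed no gap between the cell and the stop, and the cell stayed in place after release. The lever was still on the tightening side. The bottle, jar, beaker and look-alikes had not moved, and the gripper was touching nothing. No check failed.

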